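# Rotate the backup cartridges

## Robot

A 6-joint arm with a two-finger parallel gripper is mounted at the origin on a cart in front of the work surface, level with it; the furniture and walls round the work are solid. World frame = base frame: x ahead of the robot, y to its left, z up, the work surface at z = 0. Lengths are in m, angles in rad, forces in N, time in s.
With the tool pointing down it reaches from about 0.3 to 0.875 m from the base axis. Payload 6.4 kg.
Tool frame: the origin (TCP) lies at the centre of the arm's flange, where the gripper is bolted on; the fingertips stand 173 mm ahead of it and the grasp point (between the pads) lies 155 mm ahead of it; z points along the fingers, x is the direction in which the jaws open and shut, and the axes are right-handed (so a half turn about z gives the same grasp; the last joint's range is limited). The gripper opens to 85 mm and grips with 20 to 120 N. Pads are 22 mm wide; open, the fingers measure 114 mm over their backs; the gripper's body (76 mm by 85 mm) begins 54 mm behind the grasp point. The pads swing forward as they close: fully open they stand 13 mm farther back than shut.
Start: joints at [-1.458, 0.181, 1.607, -0, 1.354, -0.206], TCP at [0.18, -0.546, 0.405] pointing down, gripper open.
Joint ranges: [-2.99, 2.99], [-0.89, 2.07], [0.3, 2.58], [-1.14, 4.28], [0, 2.63], [-3.12, 3.12]. Speed limits (rad/s): [2.57, 2.57, 3.01, 3.14, 3.14, 3.14].

## Interface

Orientations are given as a unit quaternion [w, x, y, z].
In Python, from bench import ctrl gives the robot as it stands. The module is installed in compiled form; this text tells all that it offers.
- The arm moves only by the tool move_arm, never from a script. Its argument "moves" is a list of rows, each an object of numbers: "gripper": the opening in per cent of the stroke, from 0 (shut) to 100 (fully open); "x", "y", "z": the shift along the tool's x, y, z in cm; "roll": the turn about the tool's z in degrees. In form: [{"gripper": .., "x": .., "y": .., "z": .., "roll": ..}, ...]. A call has 1 to 5 rows; each row shifts and turns the commanded pose from where the row before left it, along the tool's axes as they then stand; what a row does not reach is not made up. A row lasts 1/8 s, in which the tool goes at most 62.5 mm and 10.7 degrees, less where a joint would pass 70% of its speed; a pose out of reach is approached as far as the arm can. A call is refused whole if a number of a shift passes 6.25 or a number of a turn 10.7, either way. A call with a gripper value outside its range is refused whole. The fingers move at their own pace and stop on an object; the grip force is fixed at half the most. Time passes only in rows, so rows that do not move let the fingers close. It gives the time, the measured TCP pose, the force and the opening at its end, in the units of the state.
- ctrl.get_obs(): the state, without advancing time (a new reading comes with each control period).
- ctrl.camera(name): name is "side" or "top"; returns a dict with "img" (420x560x3 uint8, red, green, blue), "fx", "fy", "cx", "cy" (pixels), "world_from_camera" (4x4, takes a point from camera to world coordinates). Camera axes: x right, y up, looking along -z (the intrinsics and any distortion apply to the point x, -y, -z); pixel columns grow to the right and rows downward; lengths in m; the calibration is good to about 2 mm. A picture is of the moment at which its call begins. There is no depth.
- ctrl.hand_in(): hands the job in, once; it reports no verdict.
The state is a dict: "time_s": time; "q": joint angles; "dq": joint speeds; "joint_efforts": joint torques, N m; "eef_pos": TCP position; "eef_rot": TCP orientation; "wrist_force": force on the tool from outside, world axes, zero at the start; "torque": the same for the moment, N m; "opening": opening from 0.0 (shut) to 1.0 (fully open).
Only numpy, scipy, OpenCV 4.12 (cv2) and the standard library are available. Lean on these libraries where they do the work, as an engineer would, in place of code of your own. Each camera call takes 0.05 s, during which the arm holds its last target. There are 200 camera calls.

## Task

The backup cartridge in the docking station is finished and goes to the end of the queue. Put the next one, from the rack's front slot (at the card holder), into the station, move the other two forward one slot each in the same order, and stand the finished one directly behind them, so that the rack's back slot is free again as it was. Keep the cartridges upright, seat each one fully down in its slot, and leave the note pads and the label cassette where they lie.

Things in the scene. Friction and masses are not known exactly. Their poses are not given: they have to be found in the camera images.
- dock: Black docking station, 124 x 74 x 50 mm, one slot; its power block (24 mm high) lies behind it, 100 to 156 mm along x. Fixed. Origin: underside below the slot's centre, z up, lamps on the -x end. Slot: 79.5 mm along x, 19.5 mm along y, floor 12 mm and rim 50 mm above the origin, upper 7 mm flared by 4.5 mm a side.
- rack: Aluminium plate 104 x 236 mm with four grey slots in a row and a sloping blank card holder at the front (+y) end. Fixed. Origin: underside, midway along the row, z up. Slots front to back at x = 0, y = +75, +25, -25, -75 mm (the last empty at the start), each 79.5 along x, 19.5 along y, floor 8 mm, rim 44 mm above the origin, upper 7 mm flared by 4.5 mm a side.
- cart_done: Finished cartridge, in the station at the start. All four are alike: 74 (x) x 16 (y) x 100 mm (z), 0.19 kg, dark, metal side plates, white paper strip on top, weight low down. Origin: centre of the underside, z up. Either face may look either way. Grip across the 16 mm, at the ribbed band 70 to 95 mm above the underside. In a slot it may lean a few degrees.
- cart_1: Next in the queue: in the rack's front slot (y = +75 mm, by the card holder) at the start. Same shape and origin as cart_done.
- cart_2: Second in the queue: in the rack's slot at y = +25 mm at the start. Same shape and origin as cart_done.
- cart_3: Third in the queue: in the rack's slot at y = -25 mm at the start. Same shape and origin as cart_done.
- notes: Stack of two sticky-note pads, 75 x 75 x 20 mm, lying behind the rack; leave alone. Origin: centre of the underside.
- cassette: Grey label-tape cassette, 46 x 64 x 18 mm, lying behind the docking station; leave alone. Origin: centre of the underside.

How it is judged:
By the outcome, as a careful person would: the job done as asked, in the order asked, and still so for the second after the job is handed in, with the robot touching nothing.
It also fails if it takes over 109 s, if anything falls off the work surface, if the arm or the gripper's body presses on something with over 40 N, if the wrist force passes 120 N, or if a joint passes its speed limit or range.

## Working session

There is one attempt and no reset: what is moved stays moved. The work goes in short steps, Python scripts to look and compute and a tool call to move; the robot and the scene stay as the last step left them, time stands still between calls to the robot, and variables do not carry over. Pictures are saved under pics/ and viewed, about 12 in all and at most 16, crops included, and the job is handed in when it is done.

Besides the shell and the picture viewer there is one more tool, called after "Emit:" as a command line: name --argument value ..., lists and objects as JSON in quotes. move_arm: Moves the arm, as the interface text tells. Its arguments: {"type":"object","properties":{"moves":{"type":"array","items":{"type":"object","properties":{"gripper":{"type":"number"},"x":{"type":"number"},"y":{"type":"number"},"z":{"type":"number"},"roll":{"type":"number"}}}}},"required":["moves"]}

```bash
mkdir -p pics; python3 - <<'E'
from bench import ctrl
import cv2,numpy as np
np.set_printoptions(precision=4,suppress=True)
for n in("top","side"):
    c=ctrl.camera(n); cv2.imwrite(f"pics/{n}0.png",c["img"][:,:,::-1])
    print(n,c["fx"],c["fy"],c["cx"],c["cy"],{k:v for k,v in c.items() if k not in("img","fx","fy","cx","cy")})
o=ctrl.get_obs();print(o)
E
```

```text
top 433.9901495646903 433.9901495646903 281.0098643256309 211.89643883641057 {'world_from_camera': array([[-0.0148,  0.9944, -0.1051,  0.5027],
       [-0.9999, -0.015 , -0.0012, -0.0497],
       [-0.0028,  0.1051,  0.9945,  0.8938],
       [ 0.    ,  0.    ,  0.    ,  1.    ]])}
side 432.63503625076083 432.63503625076083 289.4145067095801 204.1202952386111 {'world_from_camera': array([[ 0.9686,  0.1766, -0.1752,  0.4319],
       [-0.2481,  0.6345, -0.732 , -0.6801],
       [-0.0181,  0.7525,  0.6584,  0.6412],
       [ 0.    ,  0.    ,  0.    ,  1.    ]])}
{'time_s': 0.1, 'q': array([-1.4583,  0.1815,  1.6079,  0.    ,  1.3538, -0.2062]), 'dq': array([-0.0008, -0.0021, -0.0035,  0.0002,  0.0014,  0.0013]), 'joint_efforts': array([  0.0006, -44.5877, -35.2236,  -0.0003,   0.0041,   0.    ]), 'eef_pos': array([ 0.1802, -0.5458,  0.4039]), 'eef_rot': array([-0.0006,  0.8104, -0.5859, -0.0005]), 'wrist_force': array([-0.646 , -0.0041,  0.4671]), 'torque': array([-0.0581, -0.0575,  0.0167]), 'opening': 0.998545930100061}
```

View pics/top0.png

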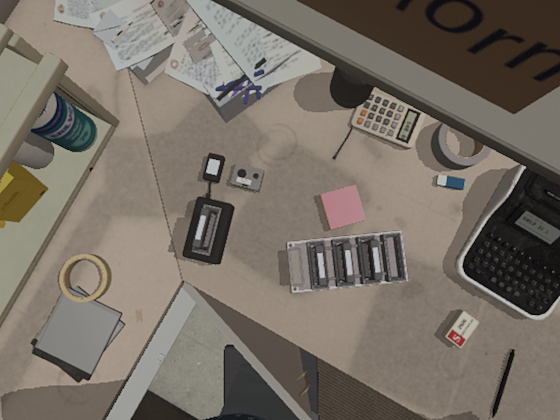

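View pics/side0.png

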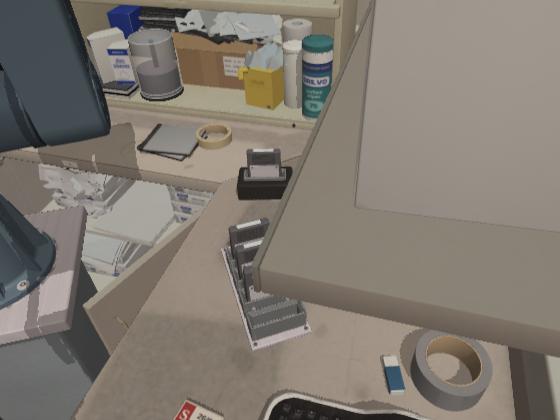

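Top view: dock at about (208,230) with power block (213,168) and cassette (247,178). The rack is at about (348,262), with its card holder on the left (295,265), and the empty slot on the right (398,258). The notes are at (343,207). An overhanging shelf fills the upper right. Next I'll enlarge crops of both.

```bash
python3 - <<'E'
import cv2,numpy as np
a=cv2.imread("pics/top0.png");s=cv2.imread("pics/side0.png")
def crop(i,x0,y0,x1,y1,f):
    r=cv2.resize(i[y0:y1,x0:x1],None,fx=f,fy=f,interpolation=cv2.INTER_CUBIC)
    for x in range((x0+9)//10*10,x1,10):
        cv2.line(r,((x-x0)*f,0),((x-x0)*f,8 if x%50 else 20),(0,0,255),1)
    for y in range((y0+9)//10*10,y1,10):
        cv2.line(r,(0,(y-y0)*f),(8 if y%50 else 20,(y-y0)*f),(0,0,255),1)
    return r
cv2.imwrite("pics/c1.png",crop(a,175,185,415,300,3)[:, :720])
cv2.imwrite("pics/c2.png",crop(s,215,140,325,350,3)) if 0 else cv2.imwrite("pics/c2.png",crop(s,210,140,330,350,2))
r1=crop(a,175,185,415,300,3);r2=cv2.rotate(crop(s,215,140,320,350,3),cv2.ROTATE_90_COUNTERCLOCKWISE)
h=np.zeros((r1.shape[0]+r2.shape[0],max(r1.shape[1],r2.shape[1]),3),np.uint8)
h[:r1.shape[0],:r1.shape[1]]=r1;h[r1.shape[0]:,:r2.shape[1]]=r2
print(h.shape);h=cv2.resize(h,None,fx=min(1,600/h.shape[0]),fy=min(1,600/h.shape[0])) if h.shape[0]>600 else h
cv2.imwrite("pics/c3.png",cv2.resize(r1,None,fx=1.11,fy=1.11)); cv2.imwrite("pics/c4.png",crop(s,215,140,320,350,1) if 0 else cv2.resize(crop(s,215,140,320,350,4),None,fx=.71,fy=.71))
E
```

```text
(660, 720, 3)
```

View pics/c3.png

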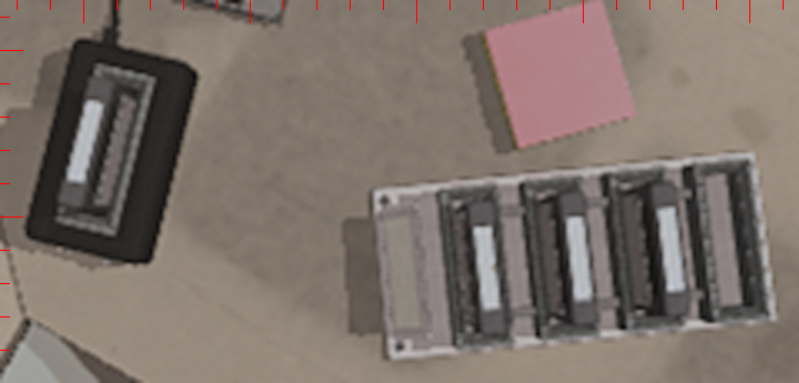

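View pics/c4.png

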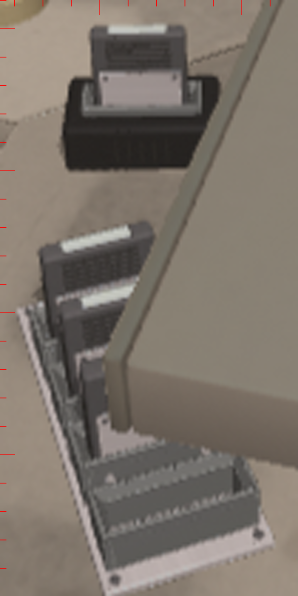

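```bash
cat > h.py <<'E'
import numpy as np,cv2
np.set_printoptions(precision=4,suppress=True)
C={"top":(433.99,281.01,211.90,np.array([[-0.0148,.9944,-.1051,.5027],[-.9999,-.015,-.0012,-.0497],[-.0028,.1051,.9945,.8938]])),
"side":(432.635,289.4145,204.12,np.array([[.9686,.1766,-.1752,.4319],[-.2481,.6345,-.732,-.6801],[-.0181,.7525,.6584,.6412]]))}
def ray(n,u,v):
    f,cx,cy,M=C[n]; d=M[:,:3]@np.array([(u-cx)/f,-(v-cy)/f,-1.]); return M[:,3],d
def onz(n,u,v,z):
    o,d=ray(n,u,v); return o+d*(z-o[2])/d[2]
def proj(n,P):
    f,cx,cy,M=C[n]; p=M[:,:3].T@(np.asarray(P)-M[:,3]); return np.array([cx-f*p[0]/p[2],cy+f*p[1]/p[2]])
E
python3 - <<'E'
from h import *
def c3(x,y): return 175+x/3.33-.0,185+y/3.33
P=[onz("top",*c3(x,y),.004) for x,y in [(373,188),(752,153),(776,320),(388,357)]]
print("rack plate",np.array(P), np.mean(P,0)); 
e=P[0]-P[1]; e2=P[3]-P[2]; print([np.linalg.norm(v) for v in(e,e2,P[0]-P[3],P[1]-P[2])], np.degrees([np.arctan2(-v[0],v[1]) for v in(e,e2)]), np.degrees([np.arctan2(v[1],v[0]) for v in (P[0]-P[3],P[1]-P[2])]))
D=[onz("top",*c3(x,y),.050) for x,y in [(78,40),(197,68),(152,263),(26,235)]]
print("dock top",np.array(D),np.mean(D,0))
S=[onz("top",*c3(x,y),.050) for x,y in [(95,63),(156,76),(118,236),(57,222)]]
print("dock slot",np.array(S),np.mean(S,0),[np.linalg.norm(S[i]-S[i-1]) for i in range(4)])
a=cv2.imread("pics/top0.png")
b=a.min(2); m=((b>190)*255).astype(np.uint8)
n,l,st,ce=cv2.connectedComponentsWithStats(m[185:300,175:415])
for i in range(1,n):
    if st[i,4]>25:
        pts=np.argwhere(l==i)[:,::-1].astype(np.float32); r=cv2.minAreaRect(pts)
        c=ce[i]+[175,185]
        z=.112 if c[0]<250 else .108
        w=onz("top",*c,z)
        vx,vy,_,_=cv2.fitLine(pts,cv2.DIST_L2,0,.01,.01).ravel()
        w2=onz("top",c[0]+vx*5,c[1]+vy*5,z)-w
        print("strip",c,st[i,4],r[1],w,np.degrees(np.arctan2(w2[1],w2[0])))
# shelf edge
for nm,roi in(("top",(200,0,560,260)),("side",(250,0,400,280))):
    g=cv2.cvtColor(cv2.imread(f"pics/{nm}0.png"),cv2.COLOR_BGR2GRAY)
    L=cv2.HoughLinesP(cv2.Canny(g,40,100),1,np.pi/360,60,minLineLength=100,maxLineGap=8)
    for q in L[:,0][:14]: print(nm,q)
E
```

```text
rack plate [[ 0.5357 -0.06    0.004 ]
 [ 0.5538 -0.2937  0.004 ]
 [ 0.4519 -0.3038  0.004 ]
 [ 0.4331 -0.0675  0.004 ]] [ 0.4936 -0.1813  0.004 ]
[np.float64(0.23439031408801195), np.float64(0.2371315737800442), np.float64(0.1028458503003394), np.float64(0.10236004179756551)] [4.4135 4.5366] [4.1498 5.6828]
dock top [[0.6237 0.113  0.05  ]
 [0.606  0.0429 0.05  ]
 [0.4925 0.0694 0.05  ]
 [0.5097 0.1426 0.05  ]] [0.558 0.092 0.05 ]
dock slot [[0.6099 0.1029 0.05  ]
 [0.6016 0.067  0.05  ]
 [0.5084 0.0891 0.05  ]
 [0.517  0.1247 0.05  ]] [0.5592 0.0959 0.05  ] [np.float64(0.09539979509396593), np.float64(0.036842149376213315), np.float64(0.09586382967356528), np.float64(0.036554887981709194)]
top [229   0 558 174]
top [238   0 485 131]
top [  0 316 115 117]
top [210   0 347  73]
top [180 277 426 419]
top [  0 328 119 121]
top [376  87 559 184]
top [364  66 559 169]
top [105 419 184 283]
top [297   1 512 113]
top [194 288 312 419]
top [116  25 174 257]
top [298   1 513 113]
top [130 418 202 291]
side [287 297 559 357]
side [240 310 371   8]
side [ 91 385 224 180]
side [ 98 105 318 132]
side [239 309 303 161]
side [ 86 312 200 214]
side [ 70   0 246  13]
side [  3 156 214 193]
side [ 83 304 212 197]
side [ 96  97 242 113]
side [355 207 374  11]
side [ 68 301  86 195]
side [ 19 148 221 182]
side [ 71 326  91 182]
```

```bash
python3 - <<'E'
from h import *
def c3(x,y): return 175+x/3.33,185+y/3.33
for nm,q in(("last",[(685,168),(748,158),(770,313),(705,322)]),("first",[(440,193),(497,185),(512,340),(455,348)])):
    P=np.array([onz("top",*c3(*p),.044) for p in q]); print(nm,P.mean(0),[np.linalg.norm(P[i]-P[i-1]) for i in range(4)])
a=cv2.imread("pics/top0.png"); b=a.min(2)
m=((b>165)*255).astype(np.uint8)
for box in [(193,210,210,245),(310,245,330,282),(338,240,358,280),(368,235,388,278)]:
    x0,y0,x1,y1=box
    n,l,st,ce=cv2.connectedComponentsWithStats(m[y0:y1,x0:x1]); i=1+np.argmax(st[1:,4]) if n>1 else 0
    pts=np.argwhere(l==i)[:,::-1].astype(np.float32); c=ce[i]+[x0,y0]
    z=.112 if c[0]<250 else .108
    vx,vy,_,_=cv2.fitLine(pts,cv2.DIST_L2,0,.01,.01).ravel()
    w=onz("top",*c,z); d=onz("top",c[0]+vx*5,c[1]+vy*5,z)-w
    print("strip",b[y0:y1,x0:x1].max(),c,st[i,4],w,np.degrees(np.arctan(d[1]/d[0])))
def pl(nm,q):
    o,d1=ray(nm,q[0],q[1]);_,d2=ray(nm,q[2],q[3]); n=np.cross(d1,d2); n/=np.linalg.norm(n); return n,n@o
for qt in([229,0,558,174],[238,0,485,131],[210,0,347,73]):
    for qs in([240,310,371,8],[355,207,374,11]):
        (n1,k1),(n2,k2)=pl("top",qt),pl("side",qs)
        d=np.cross(n1,n2); out=[]
        for y in(-.4,-.1,.1): out.append(np.linalg.solve(np.array([n1,n2,[0,1,0]]),[k1,k2,y]))
        print(qt,qs,np.array(out).ravel())
t=np.vstack([cv2.resize(a[0:210,180:560],None,fx=2,fy=2)]); cv2.imwrite("pics/shelf.png",t)
E
```

```text
last [ 0.5009 -0.2659  0.044 ] [np.float64(0.08996308593681725), np.float64(0.03761624695595644), np.float64(0.0907329649089823), np.float64(0.03824446113967996)]
first [ 0.4879 -0.1189  0.044 ] [np.float64(0.09012495134878616), np.float64(0.03381024688439097), np.float64(0.09018599613665698), np.float64(0.03343104696204742)]
strip 191 [200.0825 227.0206] 97 [0.5601 0.0978 0.112 ] -14.717144755676287
strip 195 [320.73 264.74] 100 [ 0.4892 -0.1187  0.108 ] 4.646021224044154
strip 191 [348.449  262.0918] 98 [ 0.4932 -0.1686  0.108 ] 4.448492911259528
strip 199 [376.1735 259.551 ] 98 [ 0.497  -0.2186  0.108 ] 5.691692527168271
[229, 0, 558, 174] [240, 310, 371, 8] [ 0.5312 -0.4     0.4804  0.7048 -0.1     0.48    0.8205  0.1     0.4797]
[229, 0, 558, 174] [355, 207, 374, 11] [ 0.5616 -0.4     0.426   0.6975 -0.1     0.493   0.7881  0.1     0.5377]
[238, 0, 485, 131] [240, 310, 371, 8] [ 0.5329 -0.4     0.4848  0.7068 -0.1     0.4851  0.8227  0.1     0.4853]
[238, 0, 485, 131] [355, 207, 374, 11] [ 0.5615 -0.4     0.4346  0.6974 -0.1     0.5015  0.788   0.1     0.546 ]
[210, 0, 347, 73] [240, 310, 371, 8] [ 0.5261 -0.4     0.4675  0.7001 -0.1     0.468   0.816   0.1     0.4683]
[210, 0, 347, 73] [355, 207, 374, 11] [ 0.5618 -0.4     0.4004  0.6977 -0.1     0.4724  0.7883  0.1     0.5204]
```

View pics/shelf.png

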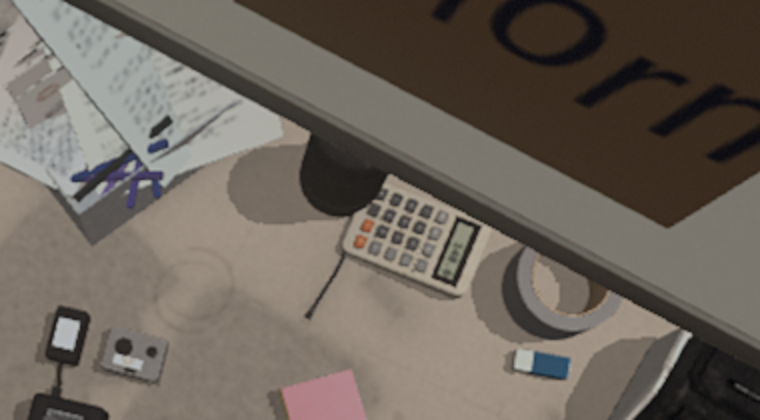

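Shelf overhang: its front edge runs from about (0.53,-0.40) to (0.82,0.10) at z≈0.47, which clears the work. Rack yaw is about 4.7° with its origin near (0.495,-0.193). The dock slot is near (0.559,0.096) at -13.4°.

```bash
cat >> h.py <<'E'
# rack/dock estimates: x,y,yaw(deg)
RACK=(.4948,-.1934,4.7); DOCK=(.5595,.0963,-13.4)
def slot(k):  # 0 = dock, 1..4 rack front..back -> x,y,tool heading, underside z seated
    if k==0: return DOCK[0],DOCK[1],DOCK[2]-90,.012
    y={1:.075,2:.025,3:-.025,4:-.075}[k]; a=np.radians(RACK[2])
    return RACK[0]-np.sin(a)*y,RACK[1]+np.cos(a)*y,RACK[2]-90,.008
def plan(start,targets):
    """start (x,y,z,head); targets list of (x,y,z,head,n): print rows in tool axes"""
    p=np.array(start[:3],float);h=start[3]
    for t in targets:
        q=np.array(t[:3]);n=t[4];dr=-(t[3]-h)/n;d=(q-p)/n
        print("->",q,t[3])
        for i in range(n):
            a=np.radians(h); X=np.array([np.cos(a),np.sin(a)]);Y=np.array([np.sin(a),-np.cos(a)])
            print("  x %.2f y %.2f z %.2f roll %.1f"%(100*d[:2]@X,100*d[:2]@Y,-100*d[2],dr)); h-=dr
        p=q
def pose():
    from bench import ctrl
    from scipy.spatial.transform import Rotation as R
    o=ctrl.get_obs(); w=o["eef_rot"]; M=R.from_quat([w[1],w[2],w[3],w[0]]).as_matrix()
    h=np.degrees(np.arctan2(M[1,0],M[0,0])); print("t",o["time_s"],o["eef_pos"],"head %.2f"%h,"zaxis",M[:,2],"F",o["wrist_force"],"open %.3f"%o["opening"])
    return (*o["eef_pos"],h)
E
python3 - <<'E'
from h import *
for k in range(5): print(k,np.array(slot(k)))
x,y,h,_=slot(0)
plan(pose(),[(x,y,.31,h,13),(x,y+.0005,.249,h,3)])
E
```

```text
0 [   0.5595    0.0963 -103.4       0.012 ]
1 [  0.4887  -0.1187 -85.3      0.008 ]
2 [  0.4928  -0.1685 -85.3      0.008 ]
3 [  0.4968  -0.2183 -85.3      0.008 ]
4 [  0.5009  -0.2681 -85.3      0.008 ]
t 0.1 [ 0.1802 -0.5458  0.4039] head -71.74 zaxis [-0.0001  0.0016 -1.    ] F [-0.646  -0.0041  0.4671] open 0.999
-> [0.5595 0.0963 0.31  ] -103.4
  x -3.78 y -4.32 z 0.72 roll 2.4
  x -3.96 y -4.15 z 0.72 roll 2.4
  x -4.13 y -3.98 z 0.72 roll 2.4
  x -4.29 y -3.80 z 0.72 roll 2.4
  x -4.45 y -3.62 z 0.72 roll 2.4
  x -4.60 y -3.42 z 0.72 roll 2.4
  x -4.74 y -3.23 z 0.72 roll 2.4
  x -4.88 y -3.02 z 0.72 roll 2.4
  x -5.00 y -2.81 z 0.72 roll 2.4
  x -5.12 y -2.60 z 0.72 roll 2.4
  x -5.22 y -2.38 z 0.72 roll 2.4
  x -5.32 y -2.15 z 0.72 roll 2.4
  x -5.40 y -1.92 z 0.72 roll 2.4
-> [0.5595 0.0968 0.249 ] -103.4
  x -0.02 y 0.00 z 2.03 roll -0.0
  x -0.02 y 0.00 z 2.03 roll -0.0
  x -0.02 y 0.00 z 2.03 roll -0.0
```

Emit:
move_arm --moves '[{"gripper": 40,"x": -3.8,"y": -4.3,"z": 0.7,"roll": 2.4},{"gripper": 40,"x": -4.0,"y": -4.1,"z": 0.7,"roll": 2.4},{"gripper": 40,"x": -4.1,"y": -4.0,"z": 0.7,"roll": 2.4},{"gripper": 40,"x": -4.3,"y": -3.8,"z": 0.7,"roll": 2.4},{"gripper": 40,"x": -4.4,"y": -3.6,"z": 0.7,"roll": 2.4}]'

```text
time_s: 0.72
eef_pos: [0.3255, -0.2974, 0.3693]
eef_rot: [-0.0, 0.744, -0.668, -0.0]
wrist_force: [1.0, -0.5, -0.7]
opening: 0.401
```

Emit:
move_arm --moves '[{"gripper": 40,"x": -4.6,"y": -3.4,"z": 0.7,"roll": 2.4},{"gripper": 40,"x": -4.7,"y": -3.2,"z": 0.7,"roll": 2.4},{"gripper": 40,"x": -4.9,"y": -3.0,"z": 0.7,"roll": 2.4},{"gripper": 40,"x": -5.0,"y": -2.8,"z": 0.7,"roll": 2.4},{"gripper": 40,"x": -5.1,"y": -2.6,"z": 0.7,"roll": 2.4}]'

```text
time_s: 1.35
eef_pos: [0.4696, -0.0501, 0.3344]
eef_rot: [0.0, -0.67, 0.742, -0.0]
wrist_force: [0.6, -1.3, 0.1]
opening: 0.401
```

Emit:
move_arm --moves '[{"gripper": 40,"x": -5.2,"y": -2.4,"z": 0.7,"roll": 2.4},{"gripper": 40,"x": -5.3,"y": -2.2,"z": 0.7,"roll": 2.4},{"gripper": 40,"x": -5.4,"y": -1.9,"z": 0.7,"roll": 2.4},{"gripper": 40},{"gripper": 40}]'

```text
validation failed for argument at $.mo...
```

```bash
python3 - <<'E'
from h import *
from bench import ctrl
p=pose(); x,y,h,_=slot(0); plan(p,[(x,y+.0005,.249,h,4)])
a,b=[ctrl.camera(n)["img"][:,:,::-1] for n in("top","side")]
cv2.imwrite("pics/d1.png",np.hstack([cv2.resize(a[120:300,150:310],None,fx=2.4,fy=2.4),cv2.resize(b[60:240,180:340],None,fx=2.4,fy=2.4)]))
E
```

```text
t 1.35 [ 0.4696 -0.0501  0.3344] head -95.81 zaxis [ 0.0002 -0.0002 -1.    ] F [ 0.6406 -1.2561  0.0699] open 0.401
-> [0.5595 0.0968 0.249 ] -103.4
  x -3.88 y -1.87 z 2.14 roll 1.9
  x -3.94 y -1.74 z 2.14 roll 1.9
  x -4.00 y -1.60 z 2.14 roll 1.9
  x -4.05 y -1.47 z 2.14 roll 1.9
```

View pics/d1.png

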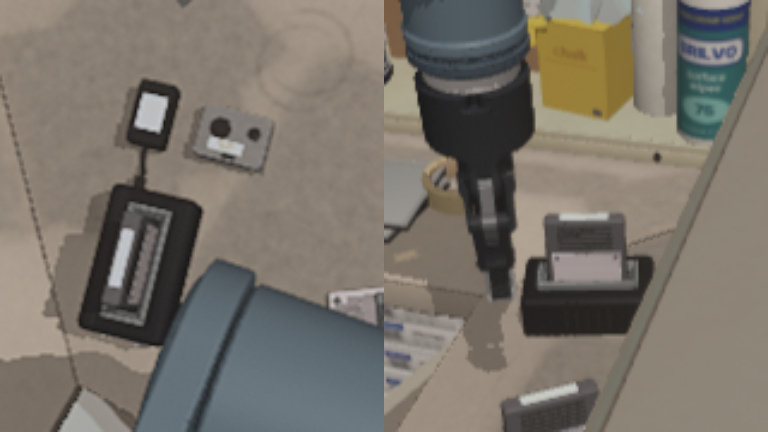

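The gripper is still short of the dock: in the side crop its tips are at (500,295), left of the cartridge at (585,240). Rows that only gave a gripper value were refused, so I'll write every field from now on.

Emit:
move_arm --moves '[{"gripper": 40,"x": -5.2,"y": -2.4,"z": 0.8,"roll": 2.5},{"gripper": 40,"x": -5.3,"y": -2.2,"z": 0.8,"roll": 2.5},{"gripper": 40,"x": -5.4,"y": -1.9,"z": 0.8,"roll": 2.6},{"gripper": 40,"x": 0,"y": 0,"z": 0,"roll": 0}]'

```text
time_s: 1.95
eef_pos: [0.5567, 0.0986, 0.3094]
eef_rot: [-0.001, -0.622, 0.783, 0.001]
wrist_force: [-0.5, -0.5, 0.0]
opening: 0.399
```

```bash
python3 - <<'E'
from h import *
from bench import ctrl
p=pose(); x,y,h,_=slot(0); plan(p,[(x,y+.0005,.249,h,4)])
b=ctrl.camera("side")["img"][:,:,::-1]
cv2.imwrite("pics/d2.png",cv2.resize(b[60:240,180:340],None,fx=3,fy=3))
E
```

```text
t 1.95 [0.5567 0.0986 0.3094] head -103.12 zaxis [-0.0017  0.0005 -1.    ] F [-0.5261 -0.471   0.0386] open 0.399
-> [0.5595 0.0968 0.249 ] -103.4
  x 0.03 y -0.08 z 1.51 roll 0.1
  x 0.03 y -0.08 z 1.51 roll 0.1
  x 0.03 y -0.08 z 1.51 roll 0.1
  x 0.03 y -0.08 z 1.51 roll 0.1
```

View pics/d2.png

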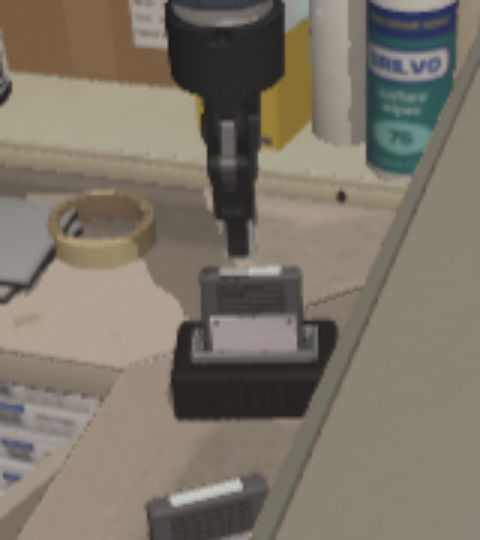

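Side view: the fingertips (238,252) sit just above the cartridge top, whose centre is near (251,270). The remaining few mm in x match the plan, so I'll descend and grip.

Emit:
move_arm --moves '[{"gripper": 40,"x": 0.1,"y": -0.2,"z": 1.5,"roll": 0.3},{"gripper": 40,"x": 0.1,"y": -0.1,"z": 1.5,"roll": 0},{"gripper": 40,"x": 0,"y": 0,"z": 1.5,"roll": 0},{"gripper": 40,"x": 0,"y": 0,"z": 1.5,"roll": 0},{"gripper": 40,"x": 0,"y": 0,"z": 0,"roll": 0}]'

```text
time_s: 2.62
eef_pos: [0.5578, 0.0933, 0.2489]
eef_rot: [-0.001, -0.618, 0.786, 0.001]
wrist_force: [0.7, -0.9, 0.3]
opening: 0.397
```

Emit:
move_arm --moves '[{"gripper": 5,"x": 0,"y": 0,"z": 0,"roll": 0},{"gripper": 5,"x": 0,"y": 0,"z": 0,"roll": 0},{"gripper": 5,"x": 0,"y": 0,"z": 0,"roll": 0},{"gripper": 5,"x": 0,"y": 0,"z": 0,"roll": 0},{"gripper": 5,"x": 0,"y": 0,"z": 0,"roll": 0}]'

```text
time_s: 3.25
eef_pos: [0.5588, 0.0939, 0.251]
eef_rot: [0.001, -0.618, 0.786, 0.0]
wrist_force: [2.1, 4.6, -3.0]
opening: 0.18
```

```bash
python3 - <<'E'
from h import *
p=pose()
E
```

```text
t 3.25 [0.5588 0.0939 0.251 ] head -103.64 zaxis [ 0.001   0.0009 -1.    ] F [ 2.0678  4.6229 -2.9843] open 0.180
```

Emit:
move_arm --moves '[{"gripper": 5,"x": 0,"y": 0,"z": -1.5,"roll": 0},{"gripper": 5,"x": 0,"y": 0,"z": -2.5,"roll": 0},{"gripper": 5,"x": 0,"y": 0,"z": -2.5,"roll": 0},{"gripper": 5,"x": 0,"y": 0,"z": -3,"roll": 0},{"gripper": 5,"x": 0,"y": 0,"z": -2.5,"roll": 0}]'

```text
time_s: 3.88
eef_pos: [0.5586, 0.093, 0.372]
eef_rot: [-0.0, -0.618, 0.786, -0.001]
wrist_force: [0.6, 0.4, -1.4]
opening: 0.18
```

```bash
python3 - <<'E'
from h import *
from bench import ctrl
p=pose(); x,y,h,_=slot(4); plan(p,[(x,y,.37,h,9)])
b=ctrl.camera("side")["img"][:,:,::-1]
cv2.imwrite("pics/d3.png",cv2.resize(b[20:240,180:340],None,fx=2.6,fy=2.6)); pose()
E
```

```text
t 3.875 [0.5586 0.093  0.372 ] head -103.62 zaxis [ 0.0003 -0.0016 -1.    ] F [ 0.6101  0.3963 -1.366 ] open 0.180
-> [ 0.5009 -0.2681  0.37  ] -85.3
  x 4.05 y -0.32 z 0.02 roll -2.0
  x 4.06 y -0.18 z 0.02 roll -2.0
  x 4.06 y -0.03 z 0.02 roll -2.0
  x 4.06 y 0.11 z 0.02 roll -2.0
  x 4.06 y 0.25 z 0.02 roll -2.0
  x 4.04 y 0.40 z 0.02 roll -2.0
  x 4.03 y 0.54 z 0.02 roll -2.0
  x 4.01 y 0.68 z 0.02 roll -2.0
  x 3.98 y 0.83 z 0.02 roll -2.0
t 3.925 [0.5595 0.0931 0.3757] head -103.62 zaxis [ 0.0057 -0.0018 -1.    ] F [2.4005 1.1677 0.9563] open 0.175
```

View pics/d3.png

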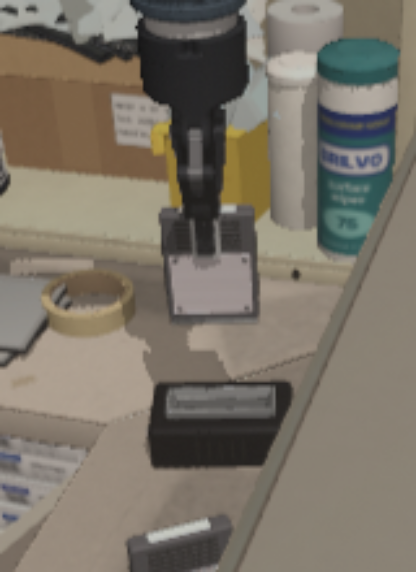

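The cartridge is held upright: top at (210,210), bottom at (212,320), well clear of the dock. The empty dock slot shows at (222,400). Next is transport to the back slot.

Emit:
move_arm --moves '[{"gripper": 5,"x": 3.0,"y": -0.3,"z": 0,"roll": -1.0},{"gripper": 5,"x": 4.2,"y": -0.2,"z": 0,"roll": -2.0},{"gripper": 5,"x": 4.2,"y": -0.1,"z": 0,"roll": -2.2},{"gripper": 5,"x": 4.2,"y": 0.1,"z": 0,"roll": -2.2},{"gripper": 5,"x": 4.2,"y": 0.2,"z": 0,"roll": -2.2}]'

```text
time_s: 4.55
eef_pos: [0.5261, -0.1037, 0.3701]
eef_rot: [-0.001, -0.682, 0.731, 0.0]
wrist_force: [0.6, 1.0, -2.3]
opening: 0.176
```

Emit:
move_arm --moves '[{"gripper": 5,"x": 4.2,"y": 0.4,"z": 0,"roll": -2.2},{"gripper": 5,"x": 4.2,"y": 0.5,"z": 0,"roll": -2.2},{"gripper": 5,"x": 4.0,"y": 0.7,"z": 0,"roll": -2.2},{"gripper": 5,"x": 3.0,"y": 0.6,"z": 0,"roll": -1.8},{"gripper": 5,"x": 0,"y": 0,"z": 0,"roll": 0}]'

```text
time_s: 5.18
eef_pos: [0.5012, -0.2581, 0.37]
eef_rot: [0.001, 0.733, -0.681, -0.0]
wrist_force: [0.9, 0.8, -2.6]
opening: 0.175
```

```bash
python3 - <<'E'
from h import *
from bench import ctrl
b=ctrl.camera("side")["img"][:,:,::-1];a=ctrl.camera("top")["img"][:,:,::-1]
p=pose(); x,y,h,_=slot(4); plan(p,[(x,y,p[2],h,1)])
cv2.imwrite("pics/d4.png",np.hstack([cv2.resize(b[100:360,180:360],None,fx=2.2,fy=2.2),cv2.resize(a[100:360,240:420],None,fx=2.2,fy=2.2)])); 
E
```

```text
t 5.275 [ 0.5017 -0.256   0.37  ] head -85.70 zaxis [-0.0012  0.0006 -1.    ] F [-0.5864  1.1083 -1.0179] open 0.178
-> [ 0.5009 -0.2681  0.37  ] -85.3
  x 1.21 y 0.17 z -0.00 roll -0.4
```

View pics/d4.png

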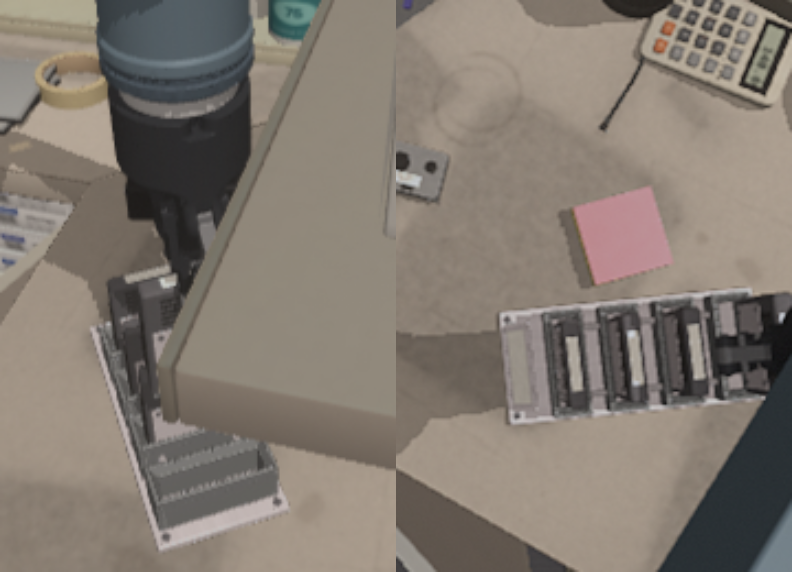

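The held cartridge hangs over the rack about 12 mm short of the back slot. In the top crop the three queued ones stand at (572,360), (630,358) and (690,350), and the empty slot is at (740,350). I'll correct and lower to above the rim.

Emit:
move_arm --moves '[{"gripper": 5,"x": 1.2,"y": 0.2,"z": 1.0,"roll": -0.4},{"gripper": 5,"x": 0,"y": 0,"z": 3.0,"roll": 0},{"gripper": 5,"x": 0,"y": 0,"z": 2.8,"roll": 0},{"gripper": 5,"x": 0,"y": 0,"z": 0,"roll": 0}]'

```text
time_s: 5.78
eef_pos: [0.5001, -0.2669, 0.2996]
eef_rot: [0.0, 0.736, -0.677, -0.003]
wrist_force: [-1.5, 0.4, -2.1]
opening: 0.178
```

```bash
python3 - <<'E'
from h import *
for i in range(1):
    p=pose(); x,y,h,_=slot(4); plan(p,[(x-.001,y,.247,h,1)])
E
```

```text
t 5.775 [ 0.5001 -0.2669  0.2996] head -85.17 zaxis [-0.0049  0.0038 -1.    ] F [-1.5449  0.4477 -2.1145] open 0.178
-> [ 0.4999 -0.2681  0.247 ] -85.3
  x 0.12 y 0.03 z 5.26 roll 0.1
```

Emit:
move_arm --moves '[{"gripper": 5,"x": 0.1,"y": 0,"z": 1.2,"roll": 0},{"gripper": 5,"x": 0,"y": 0,"z": 1.2,"roll": 0},{"gripper": 5,"x": 0,"y": 0,"z": 1.2,"roll": 0},{"gripper": 5,"x": 0,"y": 0,"z": 0,"roll": 0}]'

```text
time_s: 6.28
eef_pos: [0.5008, -0.2689, 0.2656]
eef_rot: [0.0, 0.736, -0.677, -0.001]
wrist_force: [-0.1, 0.3, -2.0]
opening: 0.176
```

Emit:
move_arm --moves '[{"gripper": 5,"x": 0,"y": 0,"z": 0.8,"roll": 0},{"gripper": 5,"x": 0,"y": 0,"z": 0.6,"roll": 0},{"gripper": 5,"x": 0,"y": 0,"z": 0.2,"roll": 0},{"gripper": 5,"x": 0,"y": 0,"z": 0,"roll": 0}]'

```text
time_s: 6.78
eef_pos: [0.5011, -0.2689, 0.2505]
eef_rot: [0.0, 0.736, -0.677, -0.0]
wrist_force: [-0.2, -0.4, -2.2]
opening: 0.177
```

```bash
python3 - <<'E'
from h import *
pose()
E
```

```text
t 6.775 [ 0.5011 -0.2689  0.2505] head -85.23 zaxis [-0.0002  0.0002 -1.    ] F [-0.2033 -0.3942 -2.2347] open 0.177
```

Emit:
move_arm --moves '[{"gripper": 5,"x": 0,"y": 0,"z": 0.3,"roll": 0},{"gripper": 5,"x": 0,"y": 0,"z": 0.1,"roll": 0},{"gripper": 5,"x": 0,"y": 0,"z": 0.1,"roll": 0},{"gripper": 5,"x": 0,"y": 0,"z": 0,"roll": 0}]'

```text
time_s: 7.28
eef_pos: [0.5013, -0.2691, 0.2469]
eef_rot: [0.0, 0.736, -0.677, 0.0]
wrist_force: [-2.5, 3.2, 8.1]
opening: 0.181
```

Emit:
move_arm --moves '[{"gripper": 38,"x": 0,"y": 0,"z": 0,"roll": 0},{"gripper": 38,"x": 0,"y": 0,"z": 0,"roll": 0},{"gripper": 38,"x": 0,"y": 0,"z": -1.5,"roll": 0},{"gripper": 38,"x": 0,"y": 0,"z": -3,"roll": 0},{"gripper": 38,"x": 0,"y": 0,"z": -2.5,"roll": 0}]'

```text
time_s: 7.9
eef_pos: [0.5013, -0.2692, 0.3177]
eef_rot: [-0.0, 0.736, -0.677, 0.001]
wrist_force: [-0.7, -0.5, 0.7]
opening: 0.38
```

Emit:
move_arm --moves '[{"gripper": 38,"x": -4,"y": 0,"z": 0,"roll": 0},{"gripper": 38,"x": -5,"y": 0,"z": 0,"roll": 0},{"gripper": 38,"x": -4,"y": 0,"z": 0,"roll": 0},{"gripper": 38,"x": -2,"y": 0,"z": 0,"roll": 0},{"gripper": 38,"x": 0,"y": 0,"z": 0,"roll": 0}]'

```text
time_s: 8.52
eef_pos: [0.4889, -0.1189, 0.3163]
eef_rot: [-0.0, 0.737, -0.676, 0.001]
wrist_force: [0.1, 0.6, -0.1]
opening: 0.385
```

```bash
python3 - <<'E'
from h import *
from bench import ctrl
p=pose(); x,y,h,_=slot(1); plan(p,[(x,y,.246,h,1)])
b=ctrl.camera("side")["img"][:,:,::-1];a=ctrl.camera("top")["img"][:,:,::-1]
cv2.imwrite("pics/d5.png",np.hstack([cv2.resize(b[100:360,180:360],None,fx=2.2,fy=2.2),cv2.resize(a[100:360,240:420],None,fx=2.2,fy=2.2)])); 
E
```

```text
t 8.525 [ 0.4889 -0.1189  0.3163] head -85.12 zaxis [ 0.0009 -0.0007 -1.    ] F [ 0.1039  0.5771 -0.0745] open 0.385
-> [ 0.4887 -0.1187  0.246 ] -85.3
  x -0.03 y 0.02 z 7.03 roll 0.2
```

View pics/d5.png

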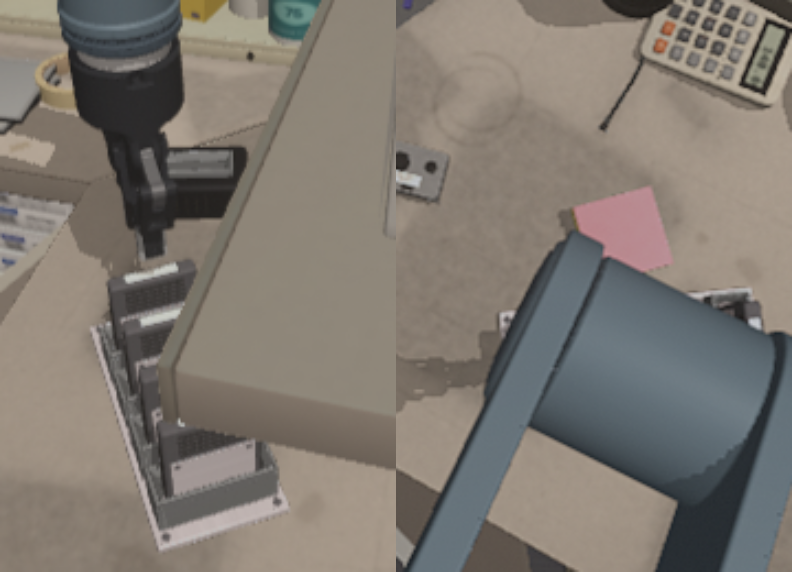

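The finished cartridge stands seated in the back slot at (212,460), and the gripper is centred over cart_1 (tips at (150,250), strip at (152,275)). I'll descend, grip and lift.

Emit:
move_arm --moves '[{"gripper": 38,"x": 0,"y": 0,"z": 2,"roll": 0.2},{"gripper": 38,"x": 0,"y": 0,"z": 2.5,"roll": 0},{"gripper": 38,"x": 0,"y": 0,"z": 1.5,"roll": 0},{"gripper": 38,"x": 0,"y": 0,"z": 1,"roll": 0},{"gripper": 38,"x": 0,"y": 0,"z": 0,"roll": 0}]'

```text
time_s: 9.25
eef_pos: [0.4886, -0.1199, 0.2452]
eef_rot: [0.0, 0.735, -0.679, -0.001]
wrist_force: [0.2, 0.1, -1.5]
opening: 0.378
```

Emit:
move_arm --moves '[{"gripper": 5,"x": 0,"y": 0,"z": 0,"roll": 0},{"gripper": 5,"x": 0,"y": 0,"z": 0,"roll": 0},{"gripper": 5,"x": 0,"y": 0,"z": 0,"roll": 0},{"gripper": 5,"x": 0,"y": 0,"z": 0,"roll": 0},{"gripper": 5,"x": 0,"y": 0,"z": 0,"roll": 0}]'

```text
time_s: 9.88
eef_pos: [0.489, -0.1197, 0.2465]
eef_rot: [-0.0, 0.735, -0.678, 0.001]
wrist_force: [-0.2, 0.1, 5.7]
opening: 0.183
```

Emit:
move_arm --moves '[{"gripper": 5,"x": 0,"y": 0,"z": -1.5,"roll": 0},{"gripper": 5,"x": 0,"y": 0,"z": -2.5,"roll": 0},{"gripper": 5,"x": 0,"y": 0,"z": -2.5,"roll": 0},{"gripper": 5,"x": 0,"y": 0,"z": -2.5,"roll": 0},{"gripper": 5,"x": 0,"y": 0,"z": -1,"roll": 0}]'

```text
time_s: 10.5
eef_pos: [0.4888, -0.1196, 0.3475]
eef_rot: [-0.0, 0.735, -0.678, 0.001]
wrist_force: [-0.1, -0.2, -2.9]
opening: 0.182
```

```bash
python3 - <<'E'
from h import *
p=pose(); x,y,h,_=slot(0); plan(p,[(.5595,.0945,p[2],h,6)])
E
```

```text
t 10.5 [ 0.4888 -0.1196  0.3475] head -85.43 zaxis [ 0.002  -0.0011 -1.    ] F [-0.0566 -0.2436 -2.9369] open 0.182
-> [0.5595 0.0945 0.3475] -103.4
  x -3.46 y -1.46 z -0.00 roll 3.0
  x -3.53 y -1.28 z -0.00 roll 3.0
  x -3.60 y -1.09 z -0.00 roll 3.0
  x -3.65 y -0.90 z -0.00 roll 3.0
  x -3.69 y -0.71 z -0.00 roll 3.0
  x -3.72 y -0.51 z -0.00 roll 3.0
```

Emit:
move_arm --moves '[{"gripper": 5,"x": -2.5,"y": -1.0,"z": 0,"roll": 2},{"gripper": 5,"x": -3.5,"y": -1.3,"z": 0,"roll": 3.0},{"gripper": 5,"x": -3.6,"y": -1.1,"z": 0,"roll": 3.0},{"gripper": 5,"x": -3.6,"y": -0.9,"z": 0,"roll": 3.0},{"gripper": 5,"x": -3.7,"y": -0.7,"z": 0,"roll": 3.0}]'

```text
time_s: 11.12
eef_pos: [0.5414, 0.0502, 0.345]
eef_rot: [-0.001, -0.646, 0.763, 0.001]
wrist_force: [-0.1, -0.8, -1.7]
opening: 0.179
```

Emit:
move_arm --moves '[{"gripper": 5,"x": -3.0,"y": -0.5,"z": 0,"roll": 2.5},{"gripper": 5,"x": -1.8,"y": -0.4,"z": 0,"roll": 1.5},{"gripper": 5,"x": 0,"y": 0,"z": 0.5,"roll": 0},{"gripper": 5,"x": 0,"y": 0,"z": 0,"roll": 0}]'

```text
time_s: 11.62
eef_pos: [0.5584, 0.0942, 0.3395]
eef_rot: [-0.001, -0.62, 0.785, 0.001]
wrist_force: [1.0, 0.9, -1.4]
opening: 0.179
```

```bash
python3 - <<'E'
from h import *
from bench import ctrl
b=ctrl.camera("side")["img"][:,:,::-1]
p=pose(); x,y,h,_=slot(0); plan(p,[(.5597,.0952,.2505,h,1)])
cv2.imwrite("pics/d6.png",cv2.resize(b[40:240,180:340],None,fx=2.8,fy=2.8))
E
```

```text
t 11.675 [0.5585 0.0939 0.3399] head -103.44 zaxis [-0.0019 -0.0002 -1.    ] F [-0.0697 -0.3849 -1.3065] open 0.180
-> [0.5597 0.0952 0.2505] -103.4
  x -0.15 y -0.08 z 8.94 roll -0.0
```

View pics/d6.png

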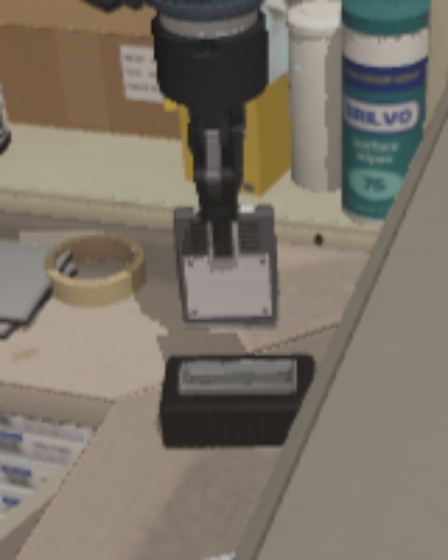

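cart_1 hangs upright over the dock: bottom centre (230,320) against the slot centre (238,375), within about 2 mm. I'll shift and lower.

Emit:
move_arm --moves '[{"gripper": 5,"x": -0.1,"y": -0.1,"z": 1.5,"roll": 0},{"gripper": 5,"x": 0,"y": 0,"z": 2,"roll": 0},{"gripper": 5,"x": 0,"y": 0,"z": 1,"roll": 0},{"gripper": 5,"x": 0,"y": 0,"z": 1,"roll": 0},{"gripper": 5,"x": 0,"y": 0,"z": 0,"roll": 0}]'

```text
time_s: 12.3
eef_pos: [0.56, 0.0952, 0.2848]
eef_rot: [-0.001, -0.619, 0.785, 0.001]
wrist_force: [-0.8, -0.9, -1.6]
opening: 0.183
```

```bash
python3 -c "
from h import *
pose()"
```

```text
t 12.3 [0.56   0.0952 0.2848] head -103.44 zaxis [-0.0016  0.0001 -1.    ] F [-0.8497 -0.8606 -1.6359] open 0.183
```

Emit:
move_arm --moves '[{"gripper": 5,"x": 0,"y": 0,"z": 0.6,"roll": 0},{"gripper": 5,"x": 0,"y": 0,"z": 0.6,"roll": 0},{"gripper": 5,"x": 0,"y": 0,"z": 0.4,"roll": 0},{"gripper": 5,"x": 0,"y": 0,"z": 0,"roll": 0}]'

```text
time_s: 12.8
eef_pos: [0.5601, 0.0955, 0.2693]
eef_rot: [-0.0, -0.62, 0.785, 0.0]
wrist_force: [0.3, -0.4, -2.6]
opening: 0.179
```

Emit:
move_arm --moves '[{"gripper": 5,"x": 0,"y": 0,"z": 0.6,"roll": 0},{"gripper": 5,"x": 0,"y": 0,"z": 0.5,"roll": 0},{"gripper": 5,"x": 0,"y": 0,"z": 0.3,"roll": 0},{"gripper": 5,"x": 0,"y": 0,"z": 0,"roll": 0}]'

```text
time_s: 13.3
eef_pos: [0.5601, 0.0955, 0.2553]
eef_rot: [-0.0, -0.62, 0.785, 0.0]
wrist_force: [0.0, 1.3, -1.7]
opening: 0.175
```

Emit:
move_arm --moves '[{"gripper": 5,"x": 0,"y": 0,"z": 0.3,"roll": 0},{"gripper": 5,"x": 0,"y": 0,"z": 0.2,"roll": 0},{"gripper": 5,"x": 0,"y": 0,"z": 0.1,"roll": 0},{"gripper": 5,"x": 0,"y": 0,"z": 0,"roll": 0}]'

```text
time_s: 13.8
eef_pos: [0.5604, 0.0954, 0.2505]
eef_rot: [0.0, -0.62, 0.785, -0.0]
wrist_force: [-2.8, 1.3, 3.2]
opening: 0.181
```

Emit:
move_arm --moves '[{"gripper": 38,"x": 0,"y": 0,"z": 0,"roll": 0},{"gripper": 38,"x": 0,"y": 0,"z": 0,"roll": 0},{"gripper": 38,"x": 0,"y": 0,"z": -2.0,"roll": 0},{"gripper": 38,"x": 0,"y": 0,"z": -3,"roll": 0},{"gripper": 38,"x": 0,"y": 0,"z": -2.0,"roll": 0}]'

```text
time_s: 14.42
eef_pos: [0.5605, 0.0952, 0.3209]
eef_rot: [0.0, -0.62, 0.785, -0.0]
wrist_force: [-1.1, -0.3, 0.3]
opening: 0.379
```

```bash
sed -i 's/^RACK=.*/RACK=(.4950,-.1942,4.6); DOCK=(.5603,.0955,-13.4)/' h.py; python3 - <<'E'
from h import *
p=pose(); x,y,h,_=slot(2); plan(p,[(x,y,.32,h,7)])
E
```

```text
t 14.425 [0.5605 0.0952 0.3209] head -103.44 zaxis [ 0.0012 -0.0003 -1.    ] F [-1.0539 -0.2606  0.2743] open 0.379
-> [ 0.493  -0.1693  0.32  ] -85.4
  x 3.90 y 0.06 z 0.01 roll -2.6
  x 3.89 y 0.24 z 0.01 roll -2.6
  x 3.88 y 0.41 z 0.01 roll -2.6
  x 3.86 y 0.58 z 0.01 roll -2.6
  x 3.82 y 0.76 z 0.01 roll -2.6
  x 3.79 y 0.93 z 0.01 roll -2.6
  x 3.74 y 1.10 z 0.01 roll -2.6
```

Emit:
move_arm --moves '[{"gripper": 38,"x": 3.9,"y": 0.1,"z": 0,"roll": -2.6},{"gripper": 38,"x": 3.9,"y": 0.2,"z": 0,"roll": -2.6},{"gripper": 38,"x": 3.9,"y": 0.4,"z": 0,"roll": -2.6},{"gripper": 38,"x": 3.9,"y": 0.6,"z": 0,"roll": -2.6},{"gripper": 38,"x": 3.8,"y": 0.8,"z": 0,"roll": -2.6}]'

```text
time_s: 15.05
eef_pos: [0.5111, -0.0954, 0.3197]
eef_rot: [-0.0, -0.705, 0.709, -0.0]
wrist_force: [1.7, -0.2, 0.4]
opening: 0.379
```

Emit:
move_arm --moves '[{"gripper": 38,"x": 3.8,"y": 0.9,"z": 0,"roll": -2.6},{"gripper": 38,"x": 2.7,"y": 0.8,"z": 0,"roll": -2.0},{"gripper": 38,"x": 1.0,"y": 0.3,"z": 0,"roll": -0.5},{"gripper": 38,"x": 0,"y": 0,"z": 0,"roll": 0},{"gripper": 38,"x": 0,"y": 0,"z": 0,"roll": 0}]'

```text
time_s: 15.68
eef_pos: [0.4932, -0.1686, 0.3196]
eef_rot: [-0.0, 0.735, -0.678, -0.0]
wrist_force: [-0.2, 0.1, 0.3]
opening: 0.381
```

```bash
python3 - <<'E'
from h import *
from bench import ctrl
b=ctrl.camera("side")["img"][:,:,::-1]
p=pose(); x,y,h,_=slot(2); plan(p,[(x,y,.2463,h,1)])
cv2.imwrite("pics/d7.png",cv2.resize(b[120:360,180:340],None,fx=2.4,fy=2.4))
E
```

```text
t 15.725 [ 0.4932 -0.1685  0.3196] head -85.28 zaxis [-0.0001  0.0003 -1.    ] F [-0.0856 -0.2187  0.2874] open 0.379
-> [ 0.493  -0.1693  0.2463] -85.4
  x 0.08 y 0.03 z 7.33 roll 0.1
```

View pics/d7.png

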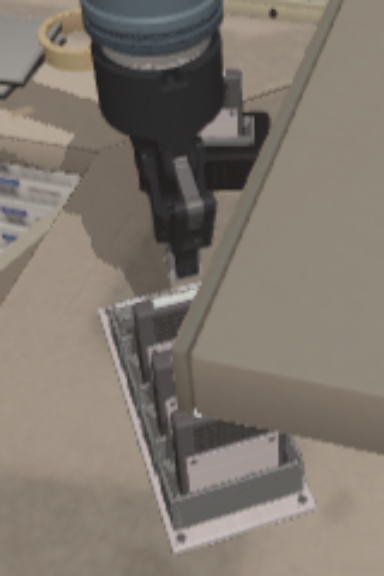

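cart_1 stands in the dock at (225,110), and the gripper (tips at (185,265)) is over cart_2 (strip at (175,300)). I'll descend, grip, lift and move over the front slot.

Emit:
move_arm --moves '[{"gripper": 38,"x": 0.1,"y": 0,"z": 2,"roll": 0.1},{"gripper": 38,"x": 0,"y": 0,"z": 2.5,"roll": 0},{"gripper": 38,"x": 0,"y": 0,"z": 1.8,"roll": 0},{"gripper": 38,"x": 0,"y": 0,"z": 1,"roll": 0},{"gripper": 38,"x": 0,"y": 0,"z": 0,"roll": 0}]'

```text
time_s: 16.35
eef_pos: [0.4931, -0.1701, 0.2461]
eef_rot: [0.0, 0.735, -0.678, -0.001]
wrist_force: [0.1, -0.4, 0.0]
opening: 0.376
```

Emit:
move_arm --moves '[{"gripper": 5,"x": 0,"y": 0,"z": 0,"roll": 0},{"gripper": 5,"x": 0,"y": 0,"z": 0,"roll": 0},{"gripper": 5,"x": 0,"y": 0,"z": 0,"roll": 0},{"gripper": 5,"x": 0,"y": 0,"z": 0,"roll": 0},{"gripper": 5,"x": 0,"y": 0,"z": 0,"roll": 0}]'

```text
time_s: 16.98
eef_pos: [0.4935, -0.1707, 0.2474]
eef_rot: [-0.0, 0.735, -0.678, 0.001]
wrist_force: [-0.8, 0.8, 4.7]
opening: 0.175
```

Emit:
move_arm --moves '[{"gripper": 5,"x": 0,"y": 0,"z": -1,"roll": 0},{"gripper": 5,"x": 0,"y": 0,"z": -2.0,"roll": 0},{"gripper": 5,"x": 0,"y": 0,"z": -2.0,"roll": 0},{"gripper": 5,"x": 0,"y": 0,"z": -1.0,"roll": 0},{"gripper": 5,"x": 0,"y": 0,"z": 0,"roll": 0}]'

```text
time_s: 17.6
eef_pos: [0.4932, -0.1705, 0.3072]
eef_rot: [-0.0, 0.735, -0.678, 0.001]
wrist_force: [0.9, -0.9, -1.6]
opening: 0.176
```

```bash
python3 - <<'E'
from h import *
p=pose(); x,y,h,_=slot(1); plan(p,[(x,y,p[2],h,2)])
E
```

```text
t 17.6 [ 0.4932 -0.1705  0.3072] head -85.43 zaxis [ 0.0009 -0.0006 -1.    ] F [ 0.9236 -0.8684 -1.5872] open 0.176
-> [ 0.489  -0.1194  0.3072] -85.4
  x -2.56 y 0.01 z -0.00 roll -0.0
  x -2.56 y 0.01 z -0.00 roll -0.0
```

Emit:
move_arm --moves '[{"gripper": 5,"x": -1.5,"y": 0,"z": 0,"roll": 0},{"gripper": 5,"x": -2.1,"y": 0,"z": 0,"roll": 0},{"gripper": 5,"x": -1.5,"y": 0,"z": 0,"roll": 0},{"gripper": 5,"x": 0,"y": 0,"z": 0.6,"roll": 0},{"gripper": 5,"x": 0,"y": 0,"z": 0,"roll": 0}]'

```text
time_s: 18.23
eef_pos: [0.4889, -0.1194, 0.3001]
eef_rot: [0.0, 0.735, -0.678, -0.0]
wrist_force: [0.2, -0.6, -2.1]
opening: 0.182
```

```bash
python3 - <<'E'
from h import *
p=pose(); x,y,h,_=slot(1); plan(p,[(x,y,.2465,h,1)])
E
```

```text
t 18.225 [ 0.4889 -0.1194  0.3001] head -85.39 zaxis [-0.0009  0.0002 -1.    ] F [ 0.1886 -0.6313 -2.1269] open 0.182
-> [ 0.489  -0.1194  0.2465] -85.4
  x 0.01 y -0.01 z 5.36 roll 0.0
```

Emit:
move_arm --moves '[{"gripper": 5,"x": 0,"y": 0,"z": 1.2,"roll": 0},{"gripper": 5,"x": 0,"y": 0,"z": 1.0,"roll": 0},{"gripper": 5,"x": 0,"y": 0,"z": 0.8,"roll": 0},{"gripper": 5,"x": 0,"y": 0,"z": 0.6,"roll": 0},{"gripper": 5,"x": 0,"y": 0,"z": 0,"roll": 0}]'

```text
time_s: 18.85
eef_pos: [0.4889, -0.1196, 0.264]
eef_rot: [0.0, 0.735, -0.678, -0.001]
wrist_force: [0.3, 0.7, -2.8]
opening: 0.177
```

Emit:
move_arm --moves '[{"gripper": 5,"x": 0,"y": 0,"z": 0.6,"roll": 0},{"gripper": 5,"x": 0,"y": 0,"z": 0.5,"roll": 0},{"gripper": 5,"x": 0,"y": 0,"z": 0.3,"roll": 0},{"gripper": 5,"x": 0,"y": 0,"z": 0.2,"roll": 0},{"gripper": 5,"x": 0,"y": 0,"z": 0,"roll": 0}]'

```text
time_s: 19.48
eef_pos: [0.489, -0.1196, 0.2486]
eef_rot: [0.0, 0.735, -0.678, -0.0]
wrist_force: [0.4, 0.1, -1.8]
opening: 0.18
```

Emit:
move_arm --moves '[{"gripper": 5,"x": 0,"y": 0,"z": 0.1,"roll": 0},{"gripper": 5,"x": 0,"y": 0,"z": 0.1,"roll": 0},{"gripper": 5,"x": 0,"y": 0,"z": 0.05,"roll": 0},{"gripper": 5,"x": 0,"y": 0,"z": 0,"roll": 0}]'

```text
time_s: 19.98
eef_pos: [0.4893, -0.1197, 0.2475]
eef_rot: [0.0, 0.735, -0.678, 0.0]
wrist_force: [-4.4, 1.1, 9.7]
opening: 0.18
```

Floor contact at the expected height. I'll release and go to cart_3.

Emit:
move_arm --moves '[{"gripper": 38,"x": 0,"y": 0,"z": 0,"roll": 0},{"gripper": 38,"x": 0,"y": 0,"z": 0,"roll": 0},{"gripper": 38,"x": 0,"y": 0,"z": -2.0,"roll": 0},{"gripper": 38,"x": 0,"y": 0,"z": -3,"roll": 0},{"gripper": 38,"x": 0,"y": 0,"z": -2.3,"roll": 0}]'

```text
time_s: 20.6
eef_pos: [0.4892, -0.1197, 0.3202]
eef_rot: [-0.0, 0.735, -0.678, 0.0]
wrist_force: [0.4, -0.2, 0.0]
opening: 0.379
```

Emit:
move_arm --moves '[{"gripper": 38,"x": 2.5,"y": 0,"z": 0,"roll": 0},{"gripper": 38,"x": 4,"y": 0,"z": 0,"roll": 0},{"gripper": 38,"x": 2.5,"y": 0,"z": 0,"roll": 0},{"gripper": 38,"x": 1,"y": 0,"z": 0,"roll": 0},{"gripper": 38,"x": 0,"y": 0,"z": 0,"roll": 0}]'

```text
time_s: 21.22
eef_pos: [0.4969, -0.2194, 0.3188]
eef_rot: [-0.0, 0.734, -0.679, -0.0]
wrist_force: [-0.3, 1.2, 0.5]
opening: 0.381
```

```bash
python3 - <<'E'
from h import *
p=pose(); x,y,h,_=slot(3); plan(p,[(x,y,.2463,h,1)])
E
```

```text
t 21.225 [ 0.4969 -0.2194  0.3188] head -85.49 zaxis [-0.0006  0.0008 -1.    ] F [-0.2913  1.1654  0.531 ] open 0.381
-> [ 0.497  -0.2191  0.2463] -85.4
  x -0.03 y -0.01 z 7.25 roll -0.1
```

Emit:
move_arm --moves '[{"gripper": 38,"x": 0,"y": 0,"z": 2,"roll": 0},{"gripper": 38,"x": 0,"y": 0,"z": 2.5,"roll": 0},{"gripper": 38,"x": 0,"y": 0,"z": 1.7,"roll": 0},{"gripper": 38,"x": 0,"y": 0,"z": 1,"roll": 0},{"gripper": 38,"x": 0,"y": 0,"z": 0,"roll": 0}]'

```text
time_s: 21.85
eef_pos: [0.4969, -0.2189, 0.2466]
eef_rot: [0.0, 0.735, -0.678, -0.001]
wrist_force: [-0.5, -0.2, -0.2]
opening: 0.379
```

Emit:
move_arm --moves '[{"gripper": 5,"x": 0,"y": 0,"z": 0,"roll": 0},{"gripper": 5,"x": 0,"y": 0,"z": 0,"roll": 0},{"gripper": 5,"x": 0,"y": 0,"z": 0,"roll": 0},{"gripper": 5,"x": 0,"y": 0,"z": 0,"roll": 0},{"gripper": 5,"x": 0,"y": 0,"z": 0,"roll": 0}]'

```text
time_s: 22.48
eef_pos: [0.4974, -0.2196, 0.248]
eef_rot: [-0.0, 0.735, -0.678, 0.001]
wrist_force: [0.3, 1.5, 6.2]
opening: 0.175
```

Emit:
move_arm --moves '[{"gripper": 5,"x": 0,"y": 0,"z": -1,"roll": 0},{"gripper": 5,"x": 0,"y": 0,"z": -2.0,"roll": 0},{"gripper": 5,"x": 0,"y": 0,"z": -2.0,"roll": 0},{"gripper": 5,"x": 0,"y": 0,"z": -1.0,"roll": 0},{"gripper": 5,"x": 0,"y": 0,"z": 0,"roll": 0}]'

```text
time_s: 23.1
eef_pos: [0.4971, -0.2194, 0.3077]
eef_rot: [-0.0, 0.735, -0.678, 0.001]
wrist_force: [0.4, 0.4, -2.3]
opening: 0.177
```

```bash
python3 - <<'E'
from h import *
p=pose(); x,y,h,_=slot(2); plan(p,[(x,y,p[2],h,2)])
E
```

```text
t 23.1 [ 0.4971 -0.2194  0.3077] head -85.43 zaxis [ 0.0008 -0.0007 -1.    ] F [ 0.3556  0.4315 -2.2734] open 0.177
-> [ 0.493  -0.1693  0.3077] -85.4
  x -2.51 y 0.00 z -0.00 roll -0.0
  x -2.51 y 0.00 z -0.00 roll -0.0
```

Emit:
move_arm --moves '[{"gripper": 5,"x": -1.5,"y": 0,"z": 0,"roll": 0},{"gripper": 5,"x": -2.0,"y": 0,"z": 0,"roll": 0},{"gripper": 5,"x": -1.5,"y": 0,"z": 0,"roll": 0},{"gripper": 5,"x": 0,"y": 0,"z": 0.6,"roll": 0},{"gripper": 5,"x": 0,"y": 0,"z": 0,"roll": 0}]'

```text
time_s: 23.72
eef_pos: [0.4929, -0.1692, 0.3006]
eef_rot: [0.0, 0.735, -0.678, -0.0]
wrist_force: [0.6, -0.6, -1.8]
opening: 0.177
```

```bash
python3 - <<'E'
from h import *
p=pose(); x,y,h,_=slot(2); plan(p,[(x,y,.2475,h,1)])
E
```

```text
t 23.725 [ 0.4929 -0.1692  0.3006] head -85.40 zaxis [-0.0008  0.0002 -1.    ] F [ 0.5843 -0.6243 -1.8341] open 0.177
-> [ 0.493  -0.1693  0.2475] -85.4
  x 0.01 y -0.01 z 5.31 roll 0.0
```

Emit:
move_arm --moves '[{"gripper": 5,"x": 0,"y": 0,"z": 1.2,"roll": 0},{"gripper": 5,"x": 0,"y": 0,"z": 1.0,"roll": 0},{"gripper": 5,"x": 0,"y": 0,"z": 0.8,"roll": 0},{"gripper": 5,"x": 0,"y": 0,"z": 0.6,"roll": 0},{"gripper": 5,"x": 0,"y": 0,"z": 0,"roll": 0}]'

```text
time_s: 24.35
eef_pos: [0.4928, -0.1694, 0.2645]
eef_rot: [0.0, 0.735, -0.678, -0.001]
wrist_force: [0.1, 0.2, -2.3]
opening: 0.18
```

Emit:
move_arm --moves '[{"gripper": 5,"x": 0,"y": 0,"z": 0.6,"roll": 0},{"gripper": 5,"x": 0,"y": 0,"z": 0.5,"roll": 0},{"gripper": 5,"x": 0,"y": 0,"z": 0.3,"roll": 0},{"gripper": 5,"x": 0,"y": 0,"z": 0.2,"roll": 0},{"gripper": 5,"x": 0,"y": 0,"z": 0,"roll": 0}]'

```text
time_s: 24.98
eef_pos: [0.493, -0.1694, 0.2491]
eef_rot: [0.0, 0.735, -0.678, -0.0]
wrist_force: [0.1, 0.3, -1.9]
opening: 0.178
```

Emit:
move_arm --moves '[{"gripper": 5,"x": 0,"y": 0,"z": 0.1,"roll": 0},{"gripper": 5,"x": 0,"y": 0,"z": 0.1,"roll": 0},{"gripper": 5,"x": 0,"y": 0,"z": 0.05,"roll": 0},{"gripper": 5,"x": 0,"y": 0,"z": 0,"roll": 0}]'

```text
time_s: 25.48
eef_pos: [0.4933, -0.1696, 0.2481]
eef_rot: [0.0, 0.735, -0.678, 0.0]
wrist_force: [-4.2, 1.5, 9.5]
opening: 0.177
```

Seated. Now the finished one, from the back slot to the third slot.

Emit:
move_arm --moves '[{"gripper": 38,"x": 0,"y": 0,"z": 0,"roll": 0},{"gripper": 38,"x": 0,"y": 0,"z": 0,"roll": 0},{"gripper": 38,"x": 0,"y": 0,"z": -2.0,"roll": 0},{"gripper": 38,"x": 0,"y": 0,"z": -3,"roll": 0},{"gripper": 38,"x": 0,"y": 0,"z": -2.3,"roll": 0}]'

```text
time_s: 26.1
eef_pos: [0.4932, -0.1696, 0.3207]
eef_rot: [-0.0, 0.735, -0.678, 0.0]
wrist_force: [0.0, -0.3, -0.3]
opening: 0.382
```

Emit:
move_arm --moves '[{"gripper": 38,"x": 2.5,"y": 0,"z": 0,"roll": 0},{"gripper": 38,"x": 4,"y": 0,"z": 0,"roll": 0},{"gripper": 38,"x": 2.5,"y": 0,"z": 0,"roll": 0},{"gripper": 38,"x": 1,"y": 0,"z": 0,"roll": 0},{"gripper": 38,"x": 0,"y": 0,"z": 0,"roll": 0}]'

```text
time_s: 26.72
eef_pos: [0.5009, -0.2693, 0.3193]
eef_rot: [-0.0, 0.734, -0.679, -0.0]
wrist_force: [-0.4, -0.6, -0.2]
opening: 0.374
```

```bash
python3 - <<'E'
from h import *
p=pose(); x,y,h,_=slot(4); plan(p,[(x,y,.2463,h,1)])
E
```

```text
t 26.725 [ 0.5009 -0.2693  0.3193] head -85.48 zaxis [-0.0006  0.0008 -1.    ] F [-0.4069 -0.5567 -0.168 ] open 0.374
-> [ 0.501  -0.269   0.2463] -85.4
  x -0.03 y -0.01 z 7.30 roll -0.1
```

Emit:
move_arm --moves '[{"gripper": 38,"x": 0,"y": 0,"z": 2,"roll": 0},{"gripper": 38,"x": 0,"y": 0,"z": 2.5,"roll": 0},{"gripper": 38,"x": 0,"y": 0,"z": 1.7,"roll": 0},{"gripper": 38,"x": 0,"y": 0,"z": 1,"roll": 0},{"gripper": 38,"x": 0,"y": 0,"z": 0,"roll": 0}]'

```text
time_s: 27.35
eef_pos: [0.5009, -0.2687, 0.2472]
eef_rot: [-0.0, 0.735, -0.678, -0.001]
wrist_force: [-0.5, 0.1, -0.2]
opening: 0.381
```

Emit:
move_arm --moves '[{"gripper": 5,"x": 0,"y": 0,"z": 0,"roll": 0},{"gripper": 5,"x": 0,"y": 0,"z": 0,"roll": 0},{"gripper": 5,"x": 0,"y": 0,"z": 0,"roll": 0},{"gripper": 5,"x": 0,"y": 0,"z": 0,"roll": 0},{"gripper": 5,"x": 0,"y": 0,"z": 0,"roll": 0}]'

```text
time_s: 27.98
eef_pos: [0.5013, -0.2694, 0.2486]
eef_rot: [-0.0, 0.735, -0.678, 0.001]
wrist_force: [0.3, -0.1, 6.1]
opening: 0.176
```

Emit:
move_arm --moves '[{"gripper": 5,"x": 0,"y": 0,"z": -1,"roll": 0},{"gripper": 5,"x": 0,"y": 0,"z": -2.0,"roll": 0},{"gripper": 5,"x": 0,"y": 0,"z": -2.0,"roll": 0},{"gripper": 5,"x": 0,"y": 0,"z": -1.0,"roll": 0},{"gripper": 5,"x": 0,"y": 0,"z": 0,"roll": 0}]'

```text
time_s: 28.6
eef_pos: [0.5011, -0.2692, 0.3082]
eef_rot: [-0.0, 0.735, -0.678, 0.001]
wrist_force: [-0.9, -0.3, -2.9]
opening: 0.18
```

```bash
python3 - <<'E'
from h import *
p=pose(); x,y,h,_=slot(3); plan(p,[(x,y,p[2],h,2)])
E
```

```text
t 28.6 [ 0.5011 -0.2692  0.3082] head -85.43 zaxis [ 0.0008 -0.0007 -1.    ] F [-0.9002 -0.2625 -2.9275] open 0.180
-> [ 0.497  -0.2191  0.3082] -85.4
  x -2.51 y 0.00 z -0.00 roll -0.0
  x -2.51 y 0.00 z -0.00 roll -0.0
```

Emit:
move_arm --moves '[{"gripper": 5,"x": -1.5,"y": 0,"z": 0,"roll": 0},{"gripper": 5,"x": -2.0,"y": 0,"z": 0,"roll": 0},{"gripper": 5,"x": -1.5,"y": 0,"z": 0,"roll": 0},{"gripper": 5,"x": 0,"y": 0,"z": 0.6,"roll": 0},{"gripper": 5,"x": 0,"y": 0,"z": 0,"roll": 0}]'

```text
time_s: 29.22
eef_pos: [0.4969, -0.2191, 0.3011]
eef_rot: [0.0, 0.735, -0.678, -0.0]
wrist_force: [0.1, -0.5, -3.1]
opening: 0.18
```

```bash
python3 - <<'E'
from h import *
p=pose(); x,y,h,_=slot(3); plan(p,[(x,y,.2475,h,1)])
E
```

```text
t 29.225 [ 0.4969 -0.2191  0.3011] head -85.40 zaxis [-0.0008  0.0003 -1.    ] F [ 0.103  -0.4731 -3.0968] open 0.180
-> [ 0.497  -0.2191  0.2475] -85.4
  x 0.01 y -0.01 z 5.36 roll -0.0
```

Emit:
move_arm --moves '[{"gripper": 5,"x": 0,"y": 0,"z": 1.2,"roll": 0},{"gripper": 5,"x": 0,"y": 0,"z": 1.0,"roll": 0},{"gripper": 5,"x": 0,"y": 0,"z": 0.8,"roll": 0},{"gripper": 5,"x": 0,"y": 0,"z": 0.6,"roll": 0},{"gripper": 5,"x": 0,"y": 0,"z": 0,"roll": 0}]'

```text
time_s: 29.85
eef_pos: [0.4968, -0.2192, 0.265]
eef_rot: [0.0, 0.735, -0.678, -0.001]
wrist_force: [-0.8, 0.7, -1.6]
opening: 0.177
```

Emit:
move_arm --moves '[{"gripper": 5,"x": 0,"y": 0,"z": 0.6,"roll": 0},{"gripper": 5,"x": 0,"y": 0,"z": 0.5,"roll": 0},{"gripper": 5,"x": 0,"y": 0,"z": 0.3,"roll": 0},{"gripper": 5,"x": 0,"y": 0,"z": 0.2,"roll": 0},{"gripper": 5,"x": 0,"y": 0,"z": 0,"roll": 0}]'

```text
time_s: 30.48
eef_pos: [0.497, -0.2193, 0.2496]
eef_rot: [0.0, 0.735, -0.678, -0.0]
wrist_force: [0.1, -0.9, -1.4]
opening: 0.181
```

Emit:
move_arm --moves '[{"gripper": 5,"x": 0,"y": 0,"z": 0.1,"roll": 0},{"gripper": 5,"x": 0,"y": 0,"z": 0.1,"roll": 0},{"gripper": 5,"x": 0,"y": 0,"z": 0.05,"roll": 0},{"gripper": 5,"x": 0,"y": 0,"z": 0,"roll": 0}]'

```text
time_s: 30.98
eef_pos: [0.4972, -0.2195, 0.2486]
eef_rot: [0.0, 0.735, -0.678, 0.0]
wrist_force: [-4.4, 2.4, 8.9]
opening: 0.177
```

Emit:
move_arm --moves '[{"gripper": 38,"x": 0,"y": 0,"z": 0,"roll": 0},{"gripper": 38,"x": 0,"y": 0,"z": 0,"roll": 0},{"gripper": 38,"x": 0,"y": 0,"z": -2.0,"roll": 0},{"gripper": 38,"x": 0,"y": 0,"z": -4,"roll": 0},{"gripper": 38,"x": 0,"y": 0,"z": -4,"roll": 0}]'

```text
time_s: 31.6
eef_pos: [0.4969, -0.2192, 0.3478]
eef_rot: [0.0, 0.735, -0.678, -0.0]
wrist_force: [0.6, -0.9, 0.9]
opening: 0.382
```

Emit:
move_arm --moves '[{"gripper": 38,"x": 2,"y": 2,"z": -1,"roll": 0},{"gripper": 38,"x": 4,"y": 4,"z": -1,"roll": 0},{"gripper": 38,"x": 4,"y": 4,"z": -1,"roll": 0},{"gripper": 38,"x": 4,"y": 4,"z": 0,"roll": 0},{"gripper": 38,"x": 4,"y": 4,"z": 0,"roll": 0}]'

```text
time_s: 32.22
eef_pos: [0.3306, -0.4143, 0.3775]
eef_rot: [0.0, 0.735, -0.678, 0.0]
wrist_force: [0.3, -0.4, -0.0]
opening: 0.383
```

Emit:
move_arm --moves '[{"gripper": 38,"x": 4,"y": 4,"z": 0,"roll": 0},{"gripper": 38,"x": 4,"y": 3,"z": 0,"roll": 0},{"gripper": 38,"x": 2,"y": 2,"z": 0,"roll": 0},{"gripper": 38,"x": 0,"y": 0,"z": 0,"roll": 0},{"gripper": 38,"x": 0,"y": 0,"z": 0,"roll": 0}]'

```text
time_s: 32.85
eef_pos: [0.2505, -0.5194, 0.3768]
eef_rot: [-0.0, 0.735, -0.678, -0.0]
wrist_force: [0.4, 0.1, 0.2]
opening: 0.383
```

```bash
python3 - <<'E'
from h import *
from bench import ctrl
pose()
a,b=[ctrl.camera(n)["img"][:,:,::-1].copy() for n in("top","side")]
cv2.imwrite("pics/f.png",np.vstack([cv2.resize(a[150:300,170:420],None,fx=2.3,fy=2.3),cv2.resize(b[130:350,170:420],None,fx=2.3,fy=2.3)[:250]]) if 0 else np.hstack([cv2.resize(a[130:310,170:420],None,fx=1.95,fy=1.95),cv2.resize(b[140:350,205:325],None,fx=2.4,fy=1.95*180/210*1.0)[:351]]))
a0=cv2.imread("pics/top0.png"); d=np.abs(a.astype(int)-a0).max(2)
print("notes/cassette diff px>40:",(d[185:232,318:368]>40).sum(),(d[160:195,228:268]>40).sum())
m=((a.min(2)>165)*255).astype(np.uint8)
for x0,y0,x1,y1 in [(193,208,214,247),(310,245,330,282),(338,240,358,280),(366,235,388,278)]:
    n,l,st,ce=cv2.connectedComponentsWithStats(m[y0:y1,x0:x1]); i=1+np.argmax(st[1:,4]); c=ce[i]+[x0,y0]
    print(c,st[i,4],onz("top",*c,.112 if c[0]<250 else .108))
E
```

```text
t 32.85 [ 0.2505 -0.5194  0.3768] head -85.43 zaxis [ 0.0002  0.001  -1.    ] F [0.4459 0.107  0.2439] open 0.383
notes/cassette diff px>40: 0 0
[200.8061 226.8265] 98 [0.5604 0.0965 0.112 ]
[320.6082 264.6495] 97 [ 0.4894 -0.1185  0.108 ]
[348.4948 262.1237] 97 [ 0.4931 -0.1687  0.108 ]
[376.3333 259.2222] 99 [ 0.4976 -0.2189  0.108 ]
```

View pics/f.png

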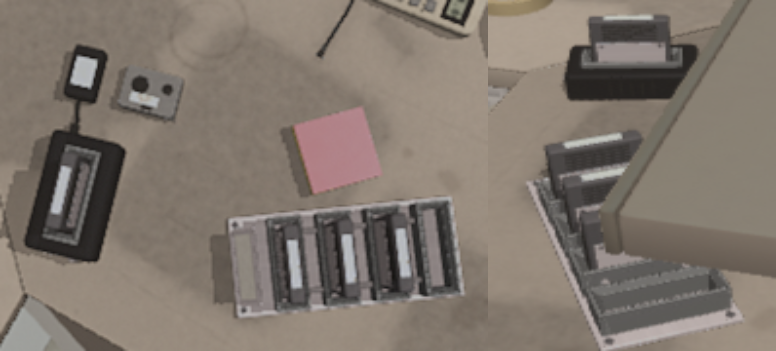

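Four cartridges stand upright at the expected strip positions: dock strip (62,190), rack strips (293,265), (347,258) and (400,250). The back slot (437,250) is empty, and the pads and cassette haven't moved. Handing in.

```bash
python3 -c "
from bench import ctrl
print(ctrl.hand_in())"
```

```text
the job is handed in; nothing more can be done
None
```

The swap is done and handed in at about 33 s on the robot's clock. I made five moves:
1. The finished cartridge went from the dock to the back slot, as a temporary stop.
2. cart_1 went into the dock.
3. cart_2 went to the front slot.
4. cart_3 went to the second slot.
5. The finished cartridge went from the back slot to the third slot, directly behind the other two.

**Seating:** each insertion ended with light floor contact (a change in vertical force of roughly 5–12 N) at the expected height, with no sideways jamming before that.

**Final pictures:** all four cartridges stand upright. Their paper strips are within about 1 mm of where strips stood in the same slots at the start. The back slot is free, no image change was found around the note pads and label cassette, and the arm was parked well clear. In the side view the shelf hides part of the second and third rack cartridges, so for those I relied on the top view and the contact readings.

**Checks that failed or disagreed:**
- One move call was refused because some of its rows gave only a gripper value, and I reissued it.
- One transport stopped about 12 mm short and I corrected it before lowering.
- My first camera estimate of the dock slot was off by a millimetre or two from where the gripper found the cartridge.

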